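Turn the separator plate into its slots and fit the splined clutch disc

ROBOT

A 7-joint arm with a two-finger parallel gripper is mounted at the origin on a cart in front of the work surface, level with it; the furniture and walls round the work are solid. World frame = base frame: x ahead of the robot, y to its left, z up, the work surface at z = 0. Lengths are in m, angles in rad, forces in N, time in s.
With the tool pointing down it reaches from about 0.425 to 0.875 m from the base axis. Payload 4.7 kg.
Tool frame: the origin (TCP) lies at the very end of the fingers, on their centre line; the grasp point (between the pads) lies 19 mm behind it; z points along the fingers, y is the line along which they close (so a half turn about z gives the same grasp; the last joint's range is limited). The gripper opens to 87 mm and grips with 3 to 60 N. Pads are 19 mm wide; open, the fingers measure 117 mm over their backs; the gripper's body (75 mm by 190 mm) begins 51 mm behind the grasp point.
Start: joints at [1.3, 0.321, -0.07, 1.45, 0.023, 1.371, -0.057], TCP at [0.183, -0.624, 0.223] pointing down, gripper open.
Joint ranges: [-2.86, 2.86], [-0.3, 2.09], [-1.38, 1.24], [0.06, 2.45], [-1.56, 4.7], [0.09, 2.05], [-2.69, 2.69]. Speed limits (rad/s): [2.57, 2.57, 3.14, 3.14, 3.14, 3.14, 3.14].

INTERFACE

Orientations are given as a rotation vector (axis times angle).
In Python, from bench import get_state, get_image, get_calibration, close_job gives the robot as it stands.
- The arm moves only by the shell command python3 -m crank 'ROWS' [FORCE]. ROWS is JSON, a list of rows, each a list of 5 numbers: the opening, from 0 (shut) to 1 (fully open), then the shift along the world's x, y, z in units of 0.2 m (1.0 is 0.2 m), then the turn about the world's z in units of 2 pi rad (1.0 is 2 pi rad). A call has 1 to 5 rows; each row is the pose to reach, as a shift and turn from the pose commanded when the call began, turning the shorter way round; what a row does not reach only later rows make up. A row lasts 1/8 s, in which the tool goes at most 62.5 mm and 10.7 degrees, less where a joint would pass 70% of its speed; a pose out of reach is approached as far as the arm can. A call with a number of a shift or a turn outside -1 to 1 is refused whole. A call with a gripper value outside its range is refused whole. The fingers move at their own pace and stop on an object; FORCE is the grip in N (left out, the last holds). Time passes only in rows, so rows that repeat a pose let the fingers close. It gives the time, the measured TCP pose, the force, the opening and the grip force at its end, in the units of the state.
- get_state(): the state, without advancing time (a new reading comes with each control period).
- get_image(name): name is "side" or "top" or "wrist"; returns the picture (420x560x3 uint8, red, green, blue); there is no depth.
- get_calibration(name): a dict with "fovy" (degrees; the focal length in pixels is half the picture's height over the tangent of half this angle, whatever the lens; pixels are square), "cx", "cy" (the principal point, pixels), "R" (3x3) and "t" (3): a world point X has camera coordinates R X + t. Camera axes: x right, y down, z forward; pixel columns grow to the right and rows downward; lengths in m; the calibration is good to about 2 mm. The wrist camera is an equidistant fisheye: a pixel r from the principal point sees the ray r / f radians off the axis. A picture is of the moment at which its call begins: read the wrist's pose just before it. get_calibration takes no time and is no camera call; for the wrist camera it gives the pose at the moment of the call.
- close_job(): hands the job in; it is judged then, once.
The state is a dict: "time": time; "joint_positions": joint angles; "qd": joint speeds; "joint_torque": joint torques, N m; "position": TCP position; "tool_rot": TCP orientation; "ft_force": force on the tool from outside, world axes, zero at the start; "torque": the same for the moment, N m; "grip_width": opening from 0.0 (shut) to 1.0 (fully open); "grip_force": force on a finger pad.
Only numpy, scipy, OpenCV 4.12 (cv2) and the standard library are available. Lean on these libraries where they do the work, as an engineer would, in place of code of your own. Each camera call takes 0.05 s, during which the arm holds its last target. There are 200 camera calls.

TASK

The clutch on the bench is half assembled: its steel separator plate has only been laid over the hub, with its three ears resting on the rim of the drum. Turn the plate round until its ears drop into the drum's slots and it lies flat at the bottom, then take the loose friction disc by its hexagon boss and slide it, boss up, down the splined hub until it lies fully home on the plate. Leave everything else on the bench where it stands.

Things in the scene. Friction and masses are not known exactly. Their poses are not given: they have to be found in the camera images.
- clutch_drum: grey cast clutch drum fixed on the bench, flange 152 mm across, 10 mm high. Origin: centre of its underside, z up. Round wall of radius 56 (inside) to 63 mm, its rim 50 mm above the bench. Three slots 22 mm wide, chamfered to 26 mm at the mouth, open at the top and 18 mm deep, cut the wall at 0, 120 and 240 degrees about z from the x axis.
- drum_seat (a point): where the separator plate belongs: centre of the upper face of the brown friction disc that already lies in the drum, 36 mm above the bench; axes as the drum's. The plate lies flat on this face, its ears in the slots; the loose friction disc lies on the plate.
- hub_top (a point): top of the steel hub in the drum's middle, 92 mm above the bench; axes as the drum's. Core radius 15 mm, six splines 7.2 mm wide reaching to radius 21 mm at 0, 60, 120 .. degrees from the x axis; the splines are full up to 18 mm below this point, tapered off 12 mm below it; the plain nose above narrows to radius 10 mm.
- plate_centre (a point): bright steel separator plate, a loose ring 5 mm thick, 104 mm across, 0.28 kg, bore of radius 23 mm round the hub. Point: its centre, half-way through. Three ears 16 mm wide reach 88 mm from the centre, 25 mm past the drum's wall: one along the x axis, the others 120 degrees either way; any ear fits any slot, 3 mm to spare each side. It starts on the rim (point at 52.5 mm); home is 38.5 mm.
- disc_centre (a point): loose friction disc, 104 mm across, 8 mm thick, brown lining, 0.34 kg, lying boss up. Its dark hexagon boss, 54 mm across flats, stands 24 mm above the disc's upper face, 32 mm above its underside; the flats face 0, 60, 120 .. degrees from the x axis. Point: on its axis, 16 mm above its underside; 57 mm above the bench when home.
- disc_bore (a point): centre of the mouth of the friction disc's toothed bore, on its underside; axes as the disc's. The bore goes right through disc and boss; six inner teeth 6.8 mm wide, tips at radius 16.6 mm, at 30, 90, 150 .. degrees from the x axis. It slides onto the splines, 1.6 mm to spare, when its x axis is parallel to the drum's or turned from it by a multiple of 60 degrees.
- wax_tin: round red tin with a lid, 69 mm across, 36 mm high, a bystander; origin at the centre of its underside
- spray_can: blue spray can with a white cap, 62 mm across, 218 mm high, standing, a bystander; origin at the centre of its underside
- driver: screwdriver with an orange handle, 217 mm long, lying on the robot's left, a bystander; origin at the middle of its length, on its underside, x axis along it
- sanding_block_a: brown sanding block, 64 x 115 mm, 36 mm high, lying on the robot's right, a bystander; origin at the centre of its underside

How it is judged:
By the outcome, as a careful person would: the job done as asked, in the order asked, and still so for the second after the job is handed in, with the robot touching nothing.
It also fails if it takes over 53 s, if anything falls off the work surface, if the arm or the gripper's body presses on something with over 40 N, if the wrist force passes 120 N, or if a joint passes its speed limit or range.

## Working session

There is one attempt and no reset: what is moved stays moved. The work goes in short steps, Python scripts to look and compute and a shell command to move; the robot and the scene stay as the last step left them, time stands still between calls to the robot, and variables do not carry over. Pictures are saved under pics/ and viewed, at most 10 in all, crops included, and the job is handed in when it is done.

```bash
mkdir -p pics; ls
cat > h.py <<'E'
import numpy as np,cv2
from bench import *
def ray(n,u,v,c=None):
    c=c or get_calibration(n); f=210/np.tan(np.radians(c['fovy']/2)); R=np.array(c['R']);t=np.array(c['t'])
    x,y=(u-c['cx'])/f,(v-c['cy'])/f
    if n=='wrist':
        r=np.hypot(x,y); d=np.array([x/r*np.sin(r),y/r*np.sin(r),np.cos(r)]) if r>0 else np.array([0,0,1.])
    else: d=np.array([x,y,1.])
    return -R.T@t, R.T@d
def onz(n,u,v,z,c=None):
    o,d=ray(n,u,v,c); return o+d*(z-o[2])/d[2]
def proj(n,X,c=None):
    c=c or get_calibration(n); f=210/np.tan(np.radians(c['fovy']/2))
    p=np.array(c['R'])@X+np.array(c['t'])
    if n=='wrist':
        a=np.hypot(p[0],p[1]); k=np.arctan2(a,p[2])/a; return c['cx']+f*k*p[0],c['cy']+f*k*p[1]
    return c['cx']+f*p[0]/p[2],c['cy']+f*p[1]/p[2]
def tri(rays):
    A=0;b=0
    for o,d in rays:
        d=d/np.linalg.norm(d);P=np.eye(3)-np.outer(d,d);A=A+P;b=b+P@o
    return np.linalg.solve(A,b)
def save(n,fn):
    im=get_image(n); cv2.imwrite('pics/'+fn,im[:,:,::-1]); return im
E
python3 - <<'E'
from h import *
s=get_state();print(s['time'],s['position'],s['tool_rot'])
a=save('top','t0.png');b=save('side','s0.png')
for n in('top','side','wrist'):
    c=get_calibration(n);print(n,c['fovy'],c['cx'],c['cy'],np.round(-np.array(c['R']).T@c['t'],3))
E
```

```text
pics
0.0 [ 0.18243264 -0.62328742  0.22143646] [-3.10787941e+00 -4.45714489e-01  5.93909426e-04]
top 47.02775627953922 287.9914824640706 213.7665869887266 [ 0.319 -0.147  1.471]
side 45.18623300952602 278.40132230213305 196.79017849479598 [-0.282 -1.444  0.78 ]
wrist 65.70646984690485 274.25143244996906 210.54675797862737 [ 0.259 -0.602  0.382]
```

View pics/t0.png

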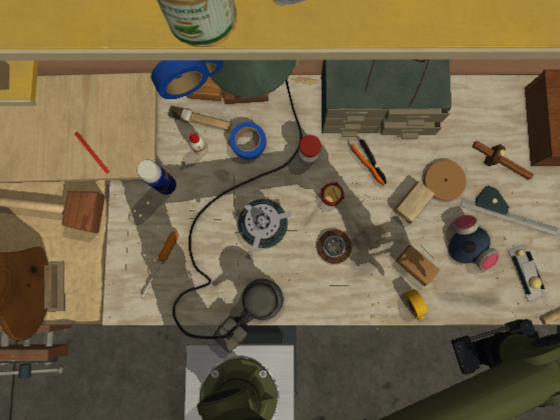

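View pics/s0.png

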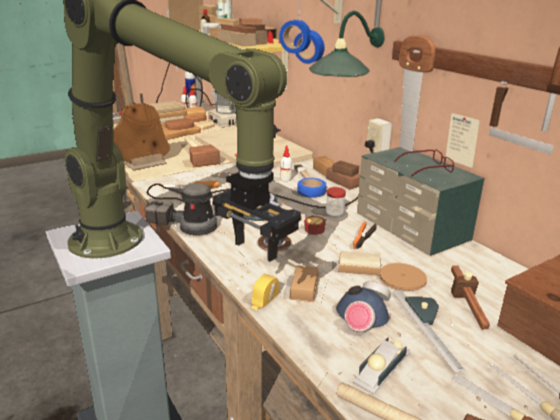

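The top view shows the drum at about (262,222), the loose disc at about (333,245) and the tin at (332,194). Next I'll enlarge it.

Run:
```python
from h import *
a=cv2.imread('pics/t0.png')
cv2.imwrite('pics/t0c.png',cv2.resize(a[165:285,225:385],None,fx=5,fy=5,interpolation=cv2.INTER_CUBIC))
print(onz('top',262,222,.05),onz('top',333,245,.032))
```

```text
[ 0.50763908 -0.0653616   0.05      ] [ 0.44036585 -0.27681575  0.032     ]
```

View pics/t0c.png

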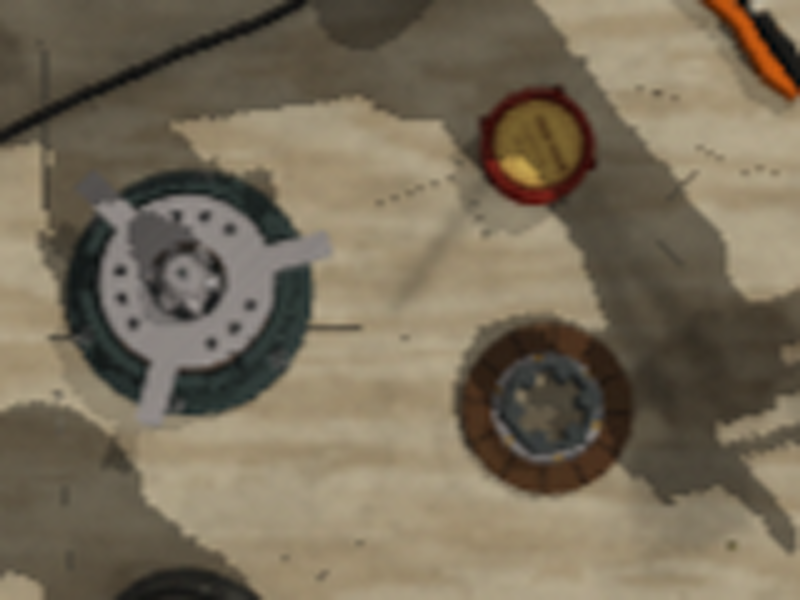

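```bash
python3 -m crank '[[1,0.13,0.24,0.04,0],[1,0.27,0.47,0.08,0],[1,0.4,0.71,0.12,0],[1,0.54,0.94,0.16,0],[1,0.67,1,0.2,0]]'; python3 -m crank '[[1,0.13,0.24,0.04,0],[1,0.27,0.47,0.08,0],[1,0.4,0.71,0.12,0],[1,0.54,0.94,0.16,0],[1,0.6,1,0.2,0]]'
python3 - <<'E'
from h import *
from scipy.spatial.transform import Rotation as Ro
s=get_state();print(s['time'],s['position'],s['joint_positions'])
print(Ro.from_rotvec(s['tool_rot']).as_matrix().round(2))
c=get_calibration('wrist');R=np.array(c['R']);print((-R.T@c['t']).round(3),R.round(2))
np.savez('w1.npz',R=R,t=c['t'])
save('wrist','w1.png')
print(proj('wrist',np.array([.5076,-.0654,.05])),proj('wrist',np.array([.44,-.277,.03])))
E
```

```text
time: 0.72
position: [0.3181, -0.4206, 0.263]
tool_rot: [-3.109, -0.451, 0.0]
ft_force: [-1.3, -1.2, 0.8]
grip_width: 1.0
grip_force: 0.0
time: 1.35
position: [0.4382, -0.2199, 0.3029]
tool_rot: [-3.108, -0.455, -0.0]
ft_force: [0.3, 0.0, 0.1]
grip_width: 0.997
grip_force: 0.0
1.35 [ 0.43818193 -0.21985768  0.30290555] [ 0.87603367 -0.03421846 -0.44912839  1.69059846 -0.0153328   1.48179348
 -0.85127795]
[[ 0.96  0.29  0.  ]
 [ 0.29 -0.96  0.  ]
 [ 0.   -0.   -1.  ]]
[ 0.514 -0.198  0.464] [[ 0.29 -0.96 -0.  ]
 [-0.92 -0.27  0.29]
 [-0.28 -0.08 -0.96]]
(np.float64(174.4090234179108), np.float64(95.74248319519643)) (np.float64(313.9148348277793), np.float64(185.85315393525852))
```

View pics/w1.png

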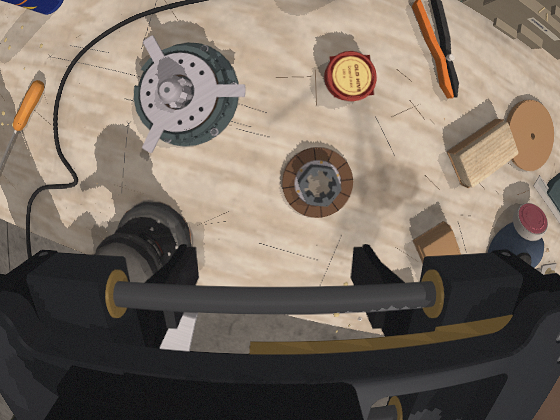

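The wrist view shows the drum and plate at about (190,93), with ears at (152,48), (245,90) and (150,150). The disc is at (318,183) and the tin at (351,75). I'll move closer for a sharper second view.

```bash
python3 -m crank '[[1,0,0.2,-0.2,0],[1,0,0.4,-0.4,0],[1,0,0.5,-0.5,0],[1,0,0.5,-0.5,0]]'
python3 - <<'E'
from h import *
c=get_calibration('wrist');np.savez('w2.npz',R=c['R'],t=c['t'])
a=save('wrist','w2.png')
u,v=proj('wrist',np.array([.5076,-.0654,.05]));d=proj('wrist',np.array([.44,-.277,.03]));print(u,v,d,get_state()['position'])
x0=int(max(0,u-100));y0=int(max(0,v-75))
cr=lambda im,x,y,w,h,k:cv2.resize(im[y:y+h,x:x+w,::-1],None,fx=k,fy=k,interpolation=cv2.INTER_CUBIC)
print(x0,y0)
cv2.imwrite('pics/w2c.png',cr(a,x0,y0,200,150,4))
b=cv2.imread('pics/w1.png')[:,:,::-1]
cv2.imwrite('pics/w1c.png',np.vstack([cr(b,125,25,130,100,3.8)[:300*2], ]))
E
```

```text
time: 1.9
position: [0.4351, -0.1238, 0.201]
tool_rot: [-3.108, -0.447, 0.005]
ft_force: [-0.2, 0.7, 0.8]
grip_width: 0.999
grip_force: 0.0
234.77295312278798 109.23233843097067 (np.float64(402.30881591850886), np.float64(224.86190413782538)) [ 0.43602995 -0.1252362   0.20241573]
134 34
```

View pics/w2.png

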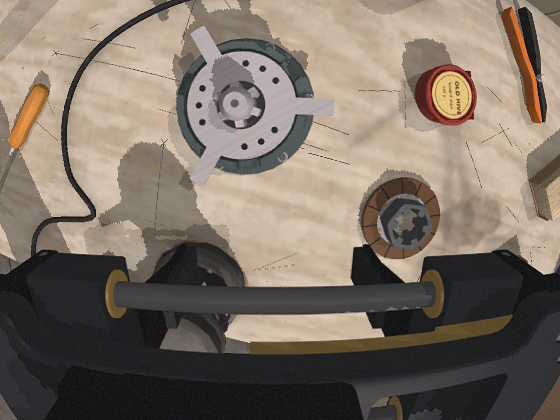

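View pics/w2c.png

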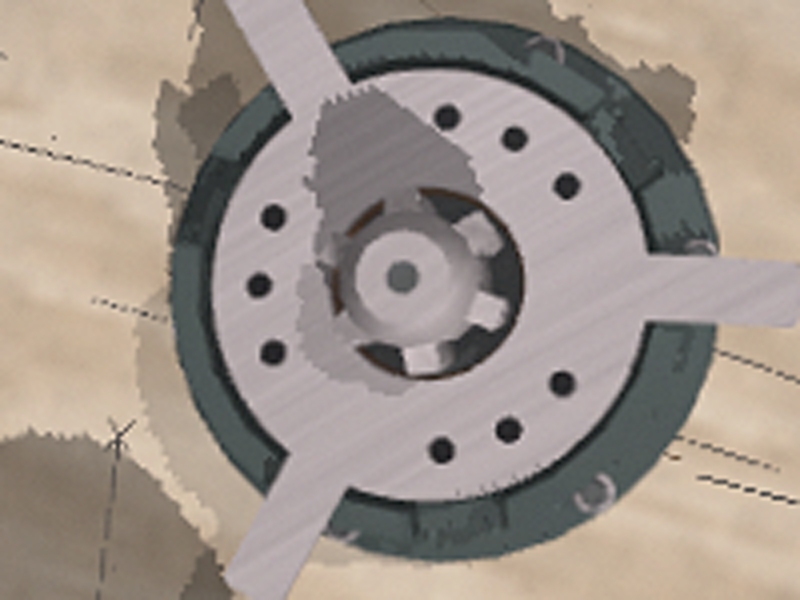

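The enlarged view shows the hub nose at w2 px (234.5,103), splines around it, and a slot in the rim at the bottom around (249.5,164). I'll enlarge the disc and the w1 view the same way.

Run:
```python
from h import *
b=cv2.imread('pics/w1.png');a=cv2.imread('pics/w2.png')
cr=lambda im,x,y,w,h,k:cv2.resize(im[y:y+h,x:x+w],None,fx=k,fy=k,interpolation=cv2.INTER_CUBIC)
o=np.zeros((600,800,3),np.uint8)
o[:390,:390]=cr(b,125,30,130,130,3);o[390:600,:210]=cr(b,283,148,70,70,3)
o[:475,400:]=cr(a,360,172,80,95,5)
cv2.imwrite('pics/comp.png',o)
```

```text
(no output)
```

View pics/comp.png

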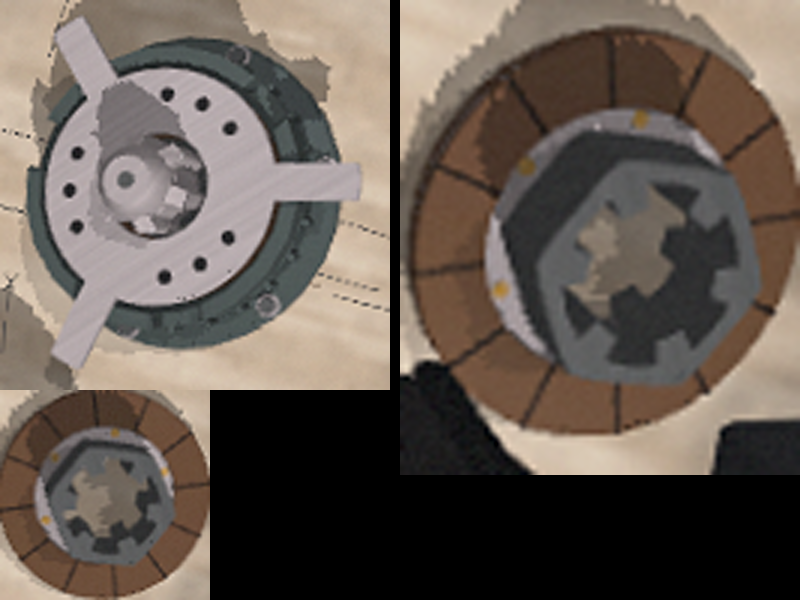

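Run:
```python
from h import *
C={k:dict(np.load(f'w{k}.npz')) for k in(1,2)}
g=get_calibration('wrist')
for k in C: C[k].update(fovy=g['fovy'],cx=g['cx'],cy=g['cy'])
T=lambda p,q:tri([ray('wrist',*p,C[1]),ray('wrist',*q,C[2])])
f2=lambda x,y:(x/4+134,y/4+34)
print('hubtop',T((166.7,90),f2(402,277)))
w1=np.array([(87,450),(153,457),(174,510),(137,565),(72,553),(50,500)])/3+[283,148-130]
w2=(np.array([(612,162),(738,177),(762,285),(690,383),(570,375),(537,258)])-[400,0])/5+[360,172]
H=np.array([T(p,q) for p,q in zip(w1,w2)]);print('hex',H.round(4),H.mean(0))
P=np.array([onz('wrist',*q,.032,C[2]) for q in w2]);m=P.mean(0);print('w2 z=.032',m)
P1=np.array([onz('wrist',*q,.032,C[1]) for q in w1]);print('w1 z=.032',P1.mean(0))
def ang(P,per):
    d=P-P.mean(0);a=np.degrees(np.arctan2(d[:,1],d[:,0]));z=np.exp(1j*np.radians(a*360/per)).mean();return np.degrees(np.angle(z))*per/360,np.linalg.norm(d[:,:2],axis=1).round(4)
print('corner ang mod60 (flats +30)',ang(P,60),ang(P1,60))
h=T((166.7,90),f2(402,277));h2=onz('wrist',*f2(402,277),.092,C[2]);h1=onz('wrist',166.7,90,.092,C[1]);print(h1,h2);h=(h1+h2)/2
for n,e1,e2 in(('R',[(245.3,84.3),(245,96.7)],[(335,100),(332,115)]),('UL',[(144,41),(152.3,35.7)],[(191,33),(205,26)]),('B',[(142.3,148.3),(150.7,153.3)],[f2(228,575),f2(275,600)])):
    a=np.mean(e1,0);b=np.mean(e2,0);X=T(a,b);Y1=onz('wrist',*a,.055,C[1]);Y=onz('wrist',*b,.055,C[2])
    for q in(X,Y1,Y):
        d=q-h;print(n,q.round(4),np.degrees(np.arctan2(d[1],d[0])).round(1),np.hypot(d[0],d[1]).round(4))
for n,z,p in(('slot',.05,(462,508)),('slotL',.05,(415,505)),('slotR',.05,(508,495)),('sp',.077,(422,358)),('sp',.077,(490,312)),('sp',.077,(482,230))):
    d=onz('wrist',*f2(*p),z,C[2])-h;print(n,np.degrees(np.arctan2(d[1],d[0])),np.hypot(d[0],d[1]))
```

```text
hubtop [ 0.51146204 -0.06725151  0.0910031 ]
hex [[ 0.4609 -0.2669  0.026 ]
 [ 0.4678 -0.2955  0.0333]
 [ 0.4467 -0.3126  0.034 ]
 [ 0.4179 -0.3048  0.0339]
 [ 0.4132 -0.2738  0.0336]
 [ 0.4341 -0.2577  0.0263]] [ 0.44011186 -0.28521618  0.03117815]
w2 z=.032 [ 0.44021412 -0.28495008  0.032     ]
w1 z=.032 [ 0.44020078 -0.28520112  0.032     ]
corner ang mod60 (flats +30) (np.float64(-19.426864947489847), array([0.0303, 0.0299, 0.0294, 0.0307, 0.0303, 0.0301])) (np.float64(-19.290822503649153), array([0.0287, 0.0291, 0.0288, 0.0306, 0.0286, 0.0289]))
[ 0.51123101 -0.06760867  0.092     ] [ 0.51170139 -0.06737112  0.092     ]
R [ 0.5346 -0.1531  0.0507] -74.9 0.0887
R [ 0.5343 -0.1536  0.055 ] -75.2 0.0891
R [ 0.5344 -0.1524  0.055 ] -74.9 0.0879
UL [ 0.5734 -0.0076  0.0527] 44.0 0.0862
UL [ 0.573  -0.0087  0.055 ] 43.7 0.0852
UL [ 0.5731 -0.0082  0.055 ] 43.9 0.0855
B [ 0.4266 -0.0445  0.048 ] 164.8 0.0879
B [ 0.4269 -0.0466  0.055 ] 166.1 0.0871
B [ 0.4297 -0.0461  0.055 ] 165.4 0.0845
slot -154.83153900138294 0.05498433982461971
slotL -166.8530733611059 0.05356646172392484
slotR -142.7220672092587 0.054846289045211445
sp -156.1154852057277 0.017267634814845535
sp -96.60961589018662 0.01861592065432246
sp -38.88399672963774 0.01887304207788454
```

```bash
python3 -m crank '[[0.5,0.2,0.17,0,0.025],[0.5,0.4,0.34,-0.05,0.05],[0.5,0.62,0.52,-0.2,0.076],[0.5,0.65,0.54,-0.45,0.076],[0.5,0.65,0.54,-0.45,0.076]]' 20
cat > st.py <<'E'
from h import *
from scipy.spatial.transform import Rotation as Ro
s=get_state();p=s['position'];M=Ro.from_rotvec(s['tool_rot']).as_matrix();C=np.array([.5115,-.0675]);d=p[:2]-C
print(round(s['time'],2),p.round(4),'yaw_y',np.degrees(np.arctan2(M[1,1],M[0,1])).round(1),'polar',np.degrees(np.arctan2(d[1],d[0])).round(1),np.hypot(*d).round(4),'j7',s['joint_positions'][6].round(2),'F',np.round(s['ft_force'],1),s['grip_width'])
E
python3 st.py
```

```text
time: 2.58
position: [0.5649, -0.0178, 0.1094]
tool_rot: [-2.914, -1.165, 0.01]
ft_force: [-0.1, -0.2, 1.6]
grip_width: 0.54
grip_force: 0.0
2.58 [ 0.5649 -0.0178  0.1094] yaw_y -46.4 polar 43.0 0.0729 j7 -0.99 F [-0.1 -0.2  1.6] 0.5397737930798471
```

```bash
python3 -m crank '[[0.48,0.005,0.015,-0.2,0],[0.48,0.005,0.015,-0.43,0],[0.4,0.005,0.015,-0.435,0],[0.27,0.005,0.015,-0.435,0],[0.27,0.005,0.015,-0.435,0]]'; python3 -m crank '[[0.27,0,0,0,0],[0.27,0,0,0,0]]'; python3 st.py
python3 - <<'E'
import numpy as np
C=np.array([.5115,-.0675])
for a0 in (44.2,):
  f=lambda a:C+.076*np.array([np.cos(np.radians(a)),np.sin(np.radians(a))])
  for a in range(0,53,4): print(a,((f(a0+a)-f(a0))/.2).round(4),round(a/360,4))
E
```

```text
time: 3.2
position: [0.5697, -0.0135, 0.0284]
tool_rot: [2.914, 1.166, 0.006]
ft_force: [0.1, -0.5, -0.4]
grip_width: 0.295
grip_force: 0.0
time: 3.45
position: [0.5681, -0.0129, 0.0264]
tool_rot: [2.915, 1.168, 0.001]
ft_force: [0.2, -0.2, 0.8]
grip_width: 0.274
grip_force: 0.0
3.45 [ 0.5681 -0.0129  0.0264] yaw_y -46.3 polar 44.0 0.0786 j7 -1.06 F [ 0.2 -0.2  0.8] 0.2736108949152155
0 [0. 0.] 0.0
4 [-0.0191  0.0184] 0.0111
8 [-0.0395  0.0353] 0.0222
12 [-0.061   0.0509] 0.0333
16 [-0.0836  0.0648] 0.0444
20 [-0.107   0.0772] 0.0556
24 [-0.1313  0.0879] 0.0667
28 [-0.1563  0.0969] 0.0778
32 [-0.1818  0.1041] 0.0889
36 [-0.2077  0.1095] 0.1
40 [-0.234   0.1131] 0.1111
44 [-0.2605  0.1149] 0.1222
48 [-0.287   0.1148] 0.1333
52 [-0.3135  0.1129] 0.1444
```

```bash
python3 -m crank '[[0.27,-0.0395,0.035,-0.02,0.0222],[0.27,-0.084,0.065,-0.02,0.0444],[0.27,-0.131,0.088,-0.02,0.0667],[0.27,-0.182,0.104,-0.02,0.0889],[0.27,-0.208,0.1095,-0.02,0.1]]';python3 st.py
```

```text
time: 4.08
position: [0.526, 0.0092, 0.0219]
tool_rot: [2.408, 2.016, 0.001]
ft_force: [0.8, -0.6, -0.8]
grip_width: 0.269
grip_force: 0.4
4.08 [0.526  0.0092 0.0219] yaw_y -10.1 polar 79.3 0.0781 j7 -0.5 F [ 0.8 -0.6 -0.8] 0.2687402177338504
```

```bash
for i in 1 ; do python3 -m crank '[[0.27,-0.013,0.002,0,0.0055],[0.27,-0.026,0.0035,0,0.011],[0.27,-0.033,0.0045,0,0.014]]';python3 st.py; python3 -m crank '[[0.27,-0.0066,0.0003,0,0.0028],[0.27,-0.0132,0.0006,0,0.0055]]'; python3 st.py; done
python3 - <<'E'
from h import *
c=get_calibration('wrist');a=save('wrist','w3.png')
cv2.imwrite('pics/w3c.png',cv2.resize(a[:300,100:500,::-1],None,fx=2,fy=2,interpolation=cv2.INTER_CUBIC))
E
```

```text
time: 4.45
position: [0.5192, 0.01, 0.0216]
tool_rot: [-2.32, -2.118, 0.0]
ft_force: [-0.9, 0.3, 0.3]
grip_width: 0.266
grip_force: 0.0
4.45 [0.5192 0.01   0.0216] yaw_y -5.2 polar 84.3 0.0779 j7 -0.41 F [-0.9  0.3  0.3] 0.26637805451841545
time: 4.7
position: [0.5167, 0.0101, 0.0216]
tool_rot: [2.283, 2.158, 0.0]
ft_force: [0.4, 0.4, -0.9]
grip_width: 0.272
grip_force: 0.0
4.7 [0.5167 0.0101 0.0216] yaw_y -3.2 polar 86.2 0.0778 j7 -0.38 F [ 0.4  0.4 -0.9] 0.2721317675087612
```

View pics/w3c.png

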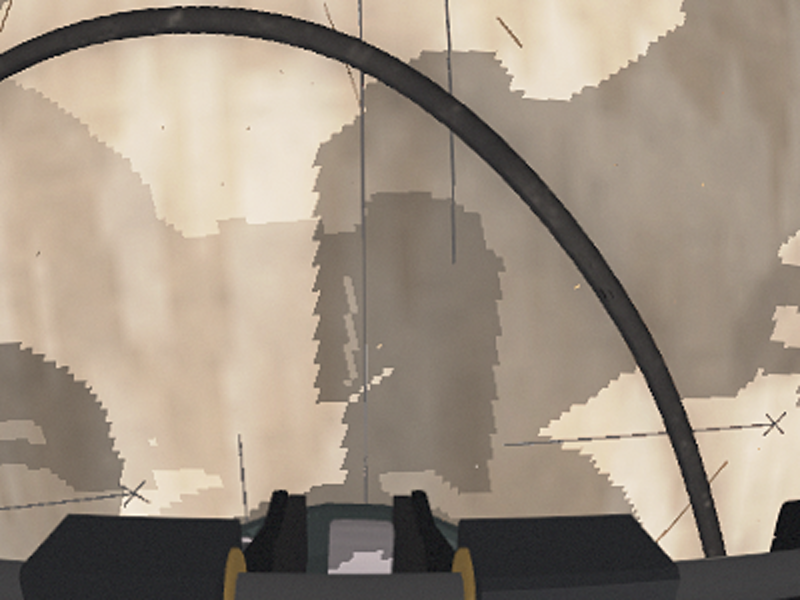

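The camera faces outwards here; only the ear is visible between the fingers, against the trailing one. I'll go on in small steps and watch the force for the ear catching.

```bash
python3 -m crank '[[0.27,-0.0066,0,0,0.0028],[0.27,-0.0066,0,0,0.0028]]'|grep ft;python3 st.py; python3 -m crank '[[0.27,-0.0066,0,0,0.0028],[0.27,-0.0066,0,0,0.0028]]'|grep ft; python3 st.py;python3 -m crank '[[0.27,-0.0066,0,0,0.0028],[0.27,-0.0066,0,0,0.0028]]'|grep ft; python3 st.py
```

```text
ft_force: [0.9, 0.1, -1.0]
5.0 [0.5155 0.0101 0.0216] yaw_y -2.3 polar 87.0 0.0777 j7 -0.36 F [ 0.9  0.1 -1. ] 0.2676683654609416
ft_force: [1.2, 0.8, -0.9]
5.25 [0.5146 0.0102 0.0217] yaw_y -1.3 polar 87.7 0.0778 j7 -0.35 F [ 1.2  0.8 -0.9] 0.26791572043060824
ft_force: [5.7, -0.3, -3.1]
5.5 [0.5144 0.0101 0.022 ] yaw_y -0.2 polar 87.9 0.0776 j7 -0.33 F [ 5.7 -0.3 -3.1] 0.2739063151877577
```

```bash
python3 -m crank '[[0.27,0.012,0,0,-0.004],[0.45,0.012,0,0,-0.004],[0.45,0.012,0,0.28,-0.004],[0.6,0.012,0,0.56,0],[0.8,0,-0.25,0.8,0.015]]';python3 -m crank '[[1,0,-0.2,0.1,0],[1,0,-0.45,0.1,0],[1,0,-0.74,0.1,0.015],[1,0,-0.74,0.1,0.015],[1,0,-0.74,0.1,0.015]]';python3 st.py
python3 - <<'E'
from h import *
c=get_calibration('wrist');np.savez('w4.npz',R=c['R'],t=c['t']);a=save('wrist','w4.png')
u,v=proj('wrist',np.array([.5115,-.0675,.04]));d=proj('wrist',np.array([.44,-.285,.03]));print(u,v,d)
x0=int(np.clip(u-100,0,360));y0=int(max(0,v-75));print(x0,y0)
cv2.imwrite('pics/w4c.png',cv2.resize(a[y0:y0+150,x0:x0+200,::-1],None,fx=4,fy=4,interpolation=cv2.INTER_CUBIC))
E
```

```text
time: 6.12
position: [0.5132, -0.0313, 0.1792]
tool_rot: [2.107, 2.33, 0.002]
ft_force: [1.0, -0.8, 0.1]
grip_width: 0.59
grip_force: 0.0
time: 6.75
position: [0.5125, -0.1823, 0.1964]
tool_rot: [-2.008, -2.414, -0.0]
ft_force: [-0.5, 0.6, 0.6]
grip_width: 0.994
grip_force: 0.0
6.75 [ 0.5125 -0.1823  0.1964] yaw_y 10.5 polar -89.5 0.1148 j7 0.37 F [-0.5  0.6  0.6] 0.9937654896096112
295.03087310682895 81.98295286802693 (np.float64(195.66183368130197), np.float64(268.3860975249637))
195 6
```

View pics/w4c.png

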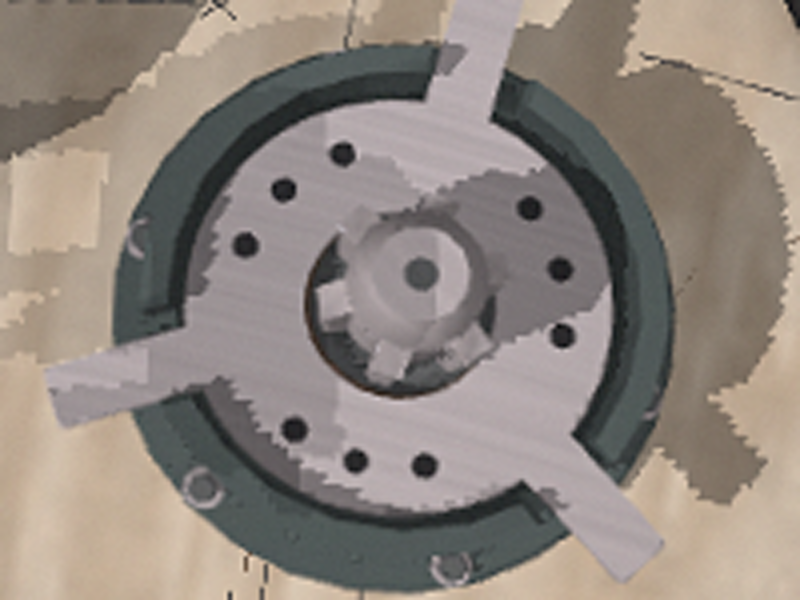

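The plate has dropped: the ears lie in the slots with the wall standing above the plate all round. I'll check its heights and refine the drum angle and hub position.

Run:
```python
from h import *
g=get_calibration('wrist');c=dict(np.load('w4.npz'));c.update(fovy=g['fovy'],cx=g['cx'],cy=g['cy'])
F=lambda x,y:(x/4+195,y/4+6)
h=onz('wrist',*F(422,274),.092,c);print('hub',h)
for n,z,p in(('earL',.041,(56,399)),('earR',.041,(642,562)),('sp',.077,(333,302)),('sp',.077,(388,360)),('sp',.077,(470,350)),('earTopSideL',.041,(425,98)),('earTopR',.041,(492,122)),('earL a',.041,(185,328)),('earL b',.041,(205,390)),('R a',.041,(574,435)),('R b',.041,(528,482))):
    q=onz('wrist',*F(*p),z,c);d=q-np.array([.5115,-.0675,0]);print(n,np.degrees(np.arctan2(d[1],d[0])).round(1),np.hypot(d[0],d[1]).round(4))
```

```text
hub [ 0.51241396 -0.0673614   0.092     ]
earL -154.2 0.0866
earR -35.7 0.0869
sp -154.8 0.0173
sp -96.3 0.0177
sp -38.9 0.019
earTopSideL 94.1 0.0517
earTopR 74.9 0.0507
earL a -162.4 0.0522
earL b -144.7 0.0519
R a -26.6 0.0528
R b -44.3 0.0536
```

```bash
python3 -m crank '[[1,-0.15,-0.2,-0.1,0],[1,-0.3,-0.43,-0.3,0],[1,-0.36,-0.515,-0.55,0],[1,-0.36,-0.515,-0.6,0],[1,-0.36,-0.515,-0.6,0]]' 30|tail -1;python3 st.py
```

```text
grip_force: 0.0
7.42 [ 0.4424 -0.2837  0.0773] yaw_y 10.7 polar -107.7 0.2269 j7 0.55 F [-0.1  1.1 -0.4] 1.0019199182679148
```

```bash
python3 -m crank '[[1,-0.01,-0.007,-0.15,0],[1,-0.01,-0.007,-0.31,0],[1,-0.01,-0.007,-0.31,0]]'|tail -1;python3 st.py;  python3 -m crank '[[0.5,0,0,0,0],[0.5,0,0,0,0],[0.5,0,0,0,0],[0.5,0,0,0,0]]' 35; python3 st.py
```

```text
grip_force: 0.0
7.8 [ 0.44   -0.2853  0.0151] yaw_y 10.7 polar -108.2 0.2292 j7 0.5 F [0.2 0.3 0.2] 0.999095389656782
time: 8.3
position: [0.4396, -0.2876, 0.0154]
tool_rot: [2.008, 2.414, 0.001]
ft_force: [1.4, 1.4, -0.5]
grip_width: 0.634
grip_force: 1.1
8.3 [ 0.4396 -0.2876  0.0154] yaw_y 10.5 polar -108.1 0.2315 j7 0.5 F [ 1.4  1.4 -0.5] 0.6343003387927341
```

```bash
python3 -m crank '[[0.5,0,0,0,0],[0.5,0,0,0,0],[0.5,0,0,0,0]]' 45;python3 st.py; python3 -m crank '[[0.5,0,0,0.2,0],[0.5,0,0,0.45,0],[0.5,0,0,0.65,0],[0.5,0,0,0.65,0]]';python3 st.py
```

```text
time: 8.68
position: [0.4398, -0.2876, 0.0154]
tool_rot: [2.007, 2.415, 0.0]
ft_force: [1.3, 0.5, 5.4]
grip_width: 0.618
grip_force: 45.0
8.68 [ 0.4398 -0.2876  0.0154] yaw_y 10.5 polar -108.0 0.2315 j7 0.5 F [1.3 0.5 5.4] 0.6182770618803608
time: 9.18
position: [0.4399, -0.2883, 0.1468]
tool_rot: [2.006, 2.412, -0.001]
ft_force: [0.1, -0.5, -4.0]
grip_width: 0.613
grip_force: 44.9
9.18 [ 0.4399 -0.2883  0.1468] yaw_y 10.5 polar -108.0 0.2322 j7 0.61 F [ 0.1 -0.5 -4. ] 0.6127595402469164
```

```bash
python3 -m crank '[[0.5,0.06,0.17,0,0.008],[0.5,0.14,0.4,0,0.018],[0.5,0.22,0.65,0,0.028],[0.5,0.29,0.87,0,0.036],[0.5,0.31,0.93,0,0.0383]]'|grep -A1 grip;python3 -m crank '[[0.5,0.057,0.16,0,0],[0.5,0.057,0.16,0,0],[0.5,0.057,0.16,0,0]]'|tail -1;python3 st.py
python3 - <<'E'
from h import *
from scipy.spatial.transform import Rotation as Ro
s=get_state();c=get_calibration('wrist');np.savez('w5.npz',R=c['R'],t=c['t'],p=s['position'],r=s['tool_rot'])
a=save('wrist','w5.png')
print([np.round(proj('wrist',s['position']+np.array([dx,dy,dz])),0) for dx,dy,dz in((0,0,0),(0,0,.017),(-.022,.047,-.007),(0,0,-.05))])
E
```

```text
grip_width: 0.618
grip_force: 44.9
grip_force: 44.9
10.18 [ 0.5111 -0.0697  0.1433] yaw_y 24.3 polar -100.2 0.0022 j7 0.38 F [ 0.6 -0.6 -5.5] 0.6161952035729531
[array([275., 263.]), array([275., 277.]), array([273., 166.]), array([275., 231.])]
```

```bash
cat > ov.py <<'E'
from h import *
from scipy.spatial.transform import Rotation as Ro
w=dict(np.load('w5.npz'));g=get_calibration('wrist');c=dict(R=w['R'],t=w['t'],fovy=g['fovy'],cx=g['cx'],cy=g['cy'])
M=Ro.from_rotvec(w['r']).as_matrix()
a=cv2.imread('pics/w5.png');k=3.2;x0,y0=150,140
o=cv2.resize(a[y0:y0+187,x0:x0+250],None,fx=k,fy=k,interpolation=cv2.INTER_CUBIC)
def line(off,col):
    ctr=w['p']+M@np.array([off,0,0])
    t=np.radians(np.arange(0,361,3))
    for r,z,tt in((.052,-.0071,t),(.027/np.cos(np.pi/6),.0169,np.arange(0,7)*np.pi/3)):
        P=[ctr+M@np.array([r*np.cos(q),r*np.sin(q),0])+[0,0,z] for q in tt]
        I=[((np.array(proj('wrist',X,c))-[x0,y0]+.5)*k*8).astype(int) for X in P]
        cv2.polylines(o,[np.array(I)],False,col,1,cv2.LINE_AA,3)
line(0,(0,0,255));line(.003,(0,255,0))
cv2.imwrite('pics/w5c.png',o)
E
python3 ov.py
```

```text
(no output)
```

View pics/w5c.png

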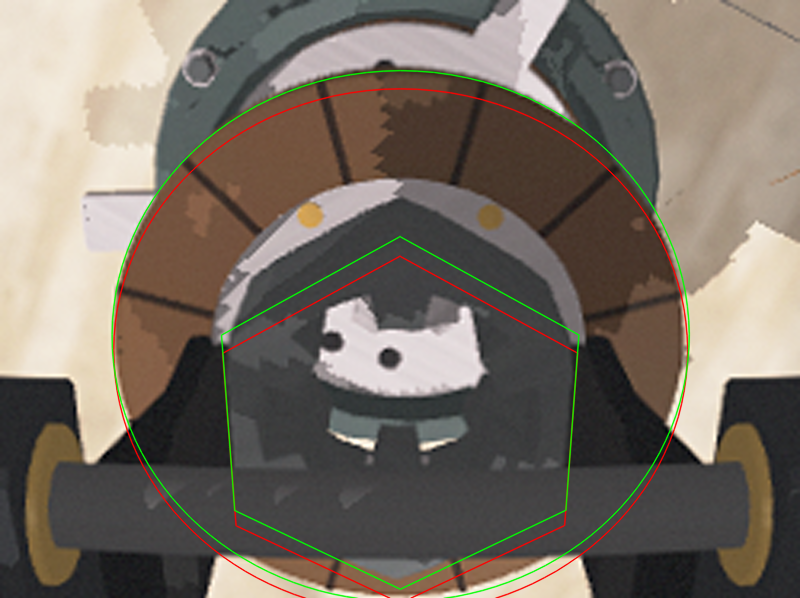

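The disc outline matches the green overlay, so the disc axis sits 2.8 mm along tool x from the TCP with its flats aligned. Next I'll descend over the nose.

```bash
python3 st.py; python3 -m crank '[[0.5,0.01,0,-0.1,0],[0.5,0.01,0,-0.2,0],[0.5,0.01,0,-0.2,0],[0.5,0.01,0,-0.2,0]]'|tail -1;python3 st.py
```

```text
10.22 [ 0.5113 -0.0702  0.1436] yaw_y 24.3 polar -94.6 0.0027 j7 0.38 F [-0.6 -0.6 -3.4] 0.6162993233308646
grip_force: 44.9
10.72 [ 0.5145 -0.0693  0.1047] yaw_y 24.3 polar -31.3 0.0035 j7 0.34 F [ 0.2 -1.  -3.6] 0.6152990535375132
```

```bash
python3 -m crank '[[0.5,-0.006,-0.0035,-0.02,0],[0.5,-0.006,-0.0035,-0.04,0],[0.5,-0.006,-0.0035,-0.04,0]]'|tail -1;python3 st.py; python3 -m crank '[[0.5,0,0,-0.02,0],[0.5,0,0,-0.02,0],[0.5,0,0,-0.02,0]]'|tail -1;python3 st.py
```

```text
grip_force: 44.9
11.1 [ 0.513  -0.0702  0.0966] yaw_y 24.3 polar -60.4 0.0031 j7 0.33 F [-0.4  0.5 -4.2] 0.615673807454188
grip_force: 44.9
11.47 [ 0.5133 -0.07    0.0929] yaw_y 24.3 polar -54.9 0.0031 j7 0.33 F [ 0.5 -0.5 -3.1] 0.61738141858486
```

No contact so far. The spline taper comes next, in small steps.

```bash
python3 -m crank '[[0.5,0,0,-0.015,0],[0.5,0,0,-0.015,0],[0.5,0,0,-0.015,0]]'|tail -1;python3 st.py; python3 -m crank '[[0.5,0,0,-0.015,0],[0.5,0,0,-0.015,0]]'|tail -1;python3 st.py
```

```text
grip_force: 44.9
11.85 [ 0.5132 -0.0701  0.0898] yaw_y 24.3 polar -55.7 0.0031 j7 0.32 F [ 0.   0.5 -3.2] 0.6143869512772885
grip_force: 44.9
12.1 [ 0.513  -0.0701  0.0865] yaw_y 24.3 polar -60.3 0.003 j7 0.32 F [-0.3  0.2 -3.7] 0.6143044389729837
```

The splines are engaged without any force, so I'll slide it home.

```bash
python3 -m crank '[[0.5,0,0,-0.03,0],[0.5,0,0,-0.06,0],[0.5,0,0,-0.06,0]]'|tail -1;python3 st.py; python3 -m crank '[[0.5,0,0,-0.03,0],[0.5,0,0,-0.06,0],[0.5,0,0,-0.06,0]]'|tail -1;python3 st.py
```

```text
grip_force: 44.9
12.47 [ 0.5126 -0.07    0.0741] yaw_y 24.3 polar -66.1 0.0027 j7 0.31 F [ 0.5 -0.4 -3.9] 0.6161179728615328
grip_force: 44.9
12.85 [ 0.5127 -0.07    0.0622] yaw_y 24.3 polar -64.6 0.0027 j7 0.29 F [ 0.  -0.7 -4.2] 0.6193259789139294
```

```bash
python3 -m crank '[[0.5,0,0,-0.015,0],[0.5,0,0,-0.015,0]]'|tail -1;python3 st.py
```

```text
grip_force: 44.9
13.1 [ 0.5131 -0.0701  0.0597] yaw_y 24.3 polar -57.5 0.003 j7 0.29 F [-0.   0.2 -3. ] 0.6160443151403138
```

```bash
python3 -m crank '[[0.5,0,0,-0.01,0],[0.5,0,0,-0.01,0]]'|tail -1;python3 st.py;python3 -m crank '[[0.5,0,0,-0.006,0],[0.5,0,0,-0.006,0]]'|tail -1;python3 st.py;python3 -m crank '[[0.5,0,0,-0.006,0],[0.5,0,0,-0.006,0]]'|tail -1;python3 st.py
```

```text
grip_force: 44.9
13.35 [ 0.5132 -0.0701  0.0578] yaw_y 24.3 polar -57.6 0.0031 j7 0.29 F [ 1.2 -0.1 -4. ] 0.6133806724750281
grip_force: 44.9
13.6 [ 0.5133 -0.0701  0.0566] yaw_y 24.3 polar -56.0 0.0031 j7 0.29 F [ 0.6 -0.  -3.3] 0.6142143621052087
grip_force: 44.9
13.85 [ 0.5133 -0.0701  0.0565] yaw_y 24.3 polar -54.7 0.0032 j7 0.28 F [-4.9  1.2  5.8] 0.6127798078658097
```

Contact came at TCP z 0.0565 against 0.0564 expected, so the disc is fully home. I'll release and lift straight up.

```bash
python3 -m crank '[[0.7,0,0,0.003,0],[0.85,0,0,0.003,0],[0.85,0,0,0.003,0],[0.85,0,0,0.003,0]]'|tail -2;python3 st.py;python3 -m crank '[[0.85,0,0,0.15,0],[0.85,0,0,0.4,0],[0.85,0,0,0.65,0],[0.85,-0.1,-0.4,0.65,0],[0.85,-0.2,-0.7,0.65,0]]'|tail -1;python3 -m crank '[[0.85,0,0,0,0],[0.85,0,0,0,0],[0.85,0,0,0,0]]'|tail -1;python3 st.py
python3 - <<'E'
from h import *
c=get_calibration('wrist');a=save('wrist','w6.png')
P=np.array([.512,-.0674,0])
# hex/disc check: brown mask ellipse centre at disc upper face z=.049
u,v=proj('wrist',P+[0,0,.049],c);print(u,v)
hsv=cv2.cvtColor(a,cv2.COLOR_RGB2HSV);m=((hsv[...,0]>4)&(hsv[...,0]<16)&(hsv[...,1]>90)&(hsv[...,2]<140)).astype(np.uint8)
yy,xx=np.mgrid[:420,:560];m[np.hypot(xx-u,yy-v)>75]=0
m=cv2.morphologyEx(m,cv2.MORPH_OPEN,np.ones((3,3)))
pts=cv2.findNonZero(m);h=cv2.convexHull(pts)[:,0]
W=np.array([onz('wrist',x,y,.049,c) for x,y in h]);(cx,cy),r=cv2.minEnclosingCircle(W[:,:2].astype(np.float32));print(cx,cy,r)
E
```

```text
grip_width: 0.838
grip_force: 0.0
14.35 [ 0.5134 -0.0701  0.0561] yaw_y 24.3 polar -54.4 0.0032 j7 0.29 F [ 0.5 -0.   0.8] 0.8384603560553741
grip_force: 0.0
grip_force: 0.0
15.35 [ 0.48   -0.1886  0.1861] yaw_y 24.5 polar -104.6 0.1251 j7 0.68 F [ 0.  -0.4  0.2] 0.8498156823289513
360.610008656741 98.52152049614585
0.5115762948989868 -0.06835362315177917 0.051788121461868286
```

```bash
python3 -c "
from bench import *
print(close_job())"
```

```text
the job is handed in; nothing more can be done
None
```

The plate's ears are in the drum's slots and it lies flat; the friction disc, boss up, bottomed on the plate at its expected home height. The bystanders were not touched, and the job was handed in after about 15 s of the 53 s allowed.

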